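# Post a boxed penknife through the sharpening drop box's spring flap

## Robot

A 6-joint arm with a two-finger parallel gripper is mounted at the origin on the work surface. World frame = base frame: x ahead of the robot, y to its left, z up, the work surface at z = 0. Lengths are in m, angles in rad, forces in N, time in s.
With the tool pointing down it reaches from about 0.375 to 0.9 m from the base axis. Payload 3.1 kg.
Tool frame: the origin (TCP) lies on the centre line of the jaws, within the pads' length; the fingertips stand 14 mm ahead of it and the grasp point (between the pads) lies 5 mm behind it (r.tip_reach is the distance from the TCP to the fingertips, in m); x points along the fingers, y is the direction in which the jaws open and shut, and the axes are right-handed (so a half turn about x gives the same grasp; the last joint's range is limited). The gripper opens to 85 mm and grips with 20 to 120 N. Pads are 22 mm wide; open, the fingers measure 114 mm over their backs; the gripper's body (76 mm by 85 mm) begins 54 mm behind the grasp point. The pads swing forward as they close: fully open they stand 13 mm farther back than shut.
Start: joints at [-1.315, 0.527, 1.433, -0, 1.181, -0.178], TCP at [0.263, -0.567, 0.245] pointing down, gripper open.
Joint ranges: [-3.08, 3.08], [-0.75, 2.2], [0.22, 2.44], [-1.43, 4.57], [0, 2.65], [-2.85, 2.85]. Speed limits (rad/s): [2.79, 2.79, 3.14, 3.14, 3.14, 3.14].

## Interface

Orientations are given as [roll, pitch, yaw] about the fixed x, y, z axes, in that order (R = Rz(yaw) Ry(pitch) Rx(roll)).
In Python, from plant import r gives the robot as it stands.
- The arm moves only by the tool play_rows, never from a script. Its argument "targets" is one flat list of numbers, 7 for each row, row after row: the shift along the tool's x, y, z in mm, then the turn, a rotation vector about the tool's x, y, z in degrees, then the opening, from 0 (shut) to 1 (fully open). A call has exactly 8 rows; each row shifts and turns the commanded pose from where the row before left it, along the tool's axes as they then stand; what a row does not reach is not made up. A row lasts 1/10 s, in which the tool goes at most 50 mm and 8.59 degrees, less where a joint would pass 70% of its speed; a pose out of reach is approached as far as the arm can. A call with a gripper value outside its range is refused whole. The fingers move at their own pace and stop on an object; "grip_force" is the grip in N (left out, the last holds). Time passes only in rows, so rows that do not move let the fingers close, or fill a call up. It gives the time, the measured TCP pose, the force and the opening at its end, in the units of the state.
- r.sense(): the state, without advancing time (a new reading comes with each control period).
- r.get_image(name): name is "scene" or "top" or "wrist"; returns the picture (400x640x3 uint8, red, green, blue); there is no depth.
- r.camera_info(name): a dict with "fx", "fy", "cx", "cy" (pixels), "distortion" ([k1, k2, p1, p2, k3] as OpenCV has them; the pictures are not rectified), "extrinsics" (4x4, takes a point from camera to world coordinates); the wrist camera has in their place "mount" (4x4, takes a point from camera to tool coordinates, whose origin is the TCP and whose axes are the tool frame's). Camera axes: x right, y down, z forward; pixel columns grow to the right and rows downward; lengths in m; the calibration is good to about 2 mm. A picture is of the moment at which its call begins: read the wrist's pose just before it. camera_info takes no time and is no camera call.
- r.finish_job(): hands the job in, once; it reports no verdict.
The state is a dict: "time_s": time; "joint_positions": joint angles; "qvel": joint speeds; "tau": joint torques, N m; "tool_pos": TCP position; "ee_rot": TCP orientation; "force": force on the tool from outside, world axes, zero at the start; "torque": the same for the moment, N m; "opening": finger opening in m.
Only numpy, scipy, OpenCV 4.12 (cv2) and the standard library are available. Lean on these libraries where they do the work, as an engineer would, in place of code of your own. Each camera call takes 0.05 s, during which the arm holds its last target.

## Task

A customer's penknife, in its small dark wooden case, lies on the shelf of the grey drop box and has to be locked away for sharpening. Push the steel flap open with one fingertip and, while that finger keeps it open, push the case along the shelf with the other finger so that it goes through the mouth and drops into the box; only push the case, never lift it, and do not shove the flap open with the case itself. Then draw the hand out so that the flap springs shut, and leave the other things on the counter where they are.

Things in the scene. Friction and masses are not known exactly. Their poses are not given: they have to be found in the camera images.
- dropbox: Grey sheet-steel drop box fixed on the counter, 230 mm wide (y), 270 mm deep (x -120 to 150 mm). Origin on the counter below the middle of the sill; x points level from the open shelf in through the mouth, roughly away from the robot, y left along the sill, z up. At x -120 to 0 the shelf, at 0 to 60 the mouth with its slanting flap, at 58 to 150 the fixed hood top, 46 mm above the shelf.
- shelf (a point): Middle of the loading shelf's top surface (green baize), 60 mm before the sill, 130 mm above the counter; axes as the drop box's. Level, 120 mm deep, 220 mm wide between side rims 6 mm high. Nothing stands over shelf or mouth, so a hand pointing straight down passes freely above both.
- sill (a point): Middle of the shelf's inner edge (the sill), level with the shelf's top; axes as the drop box's. Beyond it, under the flap, is a hollow well 220 mm wide with its floor 124 mm below the shelf. At both ends of the mouth side cheeks (inner faces at y +-110 mm) follow the flap's slope up to the hood, 5 mm above the flap.
- flap (a joint): Angle of the steel flap, rad: 0 shut, grows as its lower edge goes in and down, stop at 0.75. Plate 214 mm wide, 73 mm long, 3 mm thick, hinged at its upper edge; shut it rises from the sill at 35 degrees. A spring shuts it: 0.21 N m shut, 0.32 at 0.75 rad. A fingertip 6 mm above the shelf pushed in +x opens it: 0.28 rad with the finger's front 30 mm past the sill, 0.55 at 45 mm.
- flap_hinge (a point): Middle of the flap's hinge line, which runs along the drop box's y: 60 mm beyond the sill, 42 mm above the shelf; hinge tube radius 4.5 mm. An upright finger in the mouth cannot go farther in than the tube, 55 mm past the sill; it presses on the flap with about 4 to 8 N.
- case: Small dark wooden penknife case with a thin brass strip on its lid, 28 mm (its x) by 84 mm (its y) by 20 mm high, about 50 g, loose on the shelf, its long side along the sill within 0.15 rad. Origin at the centre of its underside. With the flap held open it tips over the sill and falls into the well once a little more than half of its 28 mm is past the sill.
- pale_case: Bystander: larger pale wooden case, 45 x 125 x 28 mm, loose on the counter to the left of the drop box. Origin at the centre of its underside.
- tan_knife: Bystander: closed tan-handled folding knife, 22 x 105 x 12 mm, lying loose on the hood of the drop box along its width, about 118 mm beyond the sill. Origin at the centre of its underside.
- scissors: Bystander: blue-handled scissors, 160 x 66 x 9 mm, lying to the right of the drop box. Origin at the pivot, on the underside; x along the blades.
- whetstone: Bystander: two-coloured whetstone on a wooden base, 75 x 225 x 39 mm, on the left of the counter. Origin at the centre of its underside.
- pen_pot: Bystander: wooden pen pot with pens, diameter 72 mm, 130 mm high with the pens, on the right of the counter. Origin at the centre of its underside.
- calculator: Bystander: white desk calculator, 150 x 110 x 16 mm, on the right of the counter. Origin at the centre of its underside.
Things that resemble listed ones, but are neither listed nor needed, are in the scene too. Of the things like the case, leave any that is purple; of the rest the smaller one is meant.

How it is judged:
On the way, in this order (a step that is already met when the one before it is completed fails the run):
1. a finger has pushed the flap open (more than 0.1 rad) while the case is still on the shelf, its front edge not past the sill (value of joint flap above 0.1 rad and contact force between the fingers and flap above 0.3 N and x of case in the frame of sill below -0.011 m and z of case in the frame of sill above -0.004 m), for 0.1 s.
2. the case has dropped through the mouth into the well (z of case in the frame of sill below -0.035 m and x of case in the frame of sill between -0.005 and 0.15 m and y of case in the frame of sill between -0.113 and 0.113 m), for 0.1 s.
At the end, for the whole second after the job is handed in: the case lies at rest inside the drop box's well (its origin more than 35 mm below the shelf, between the well's walls), and the flap is shut (within 0.06 rad) (all of step 2 and value of joint flap below 0.06 rad and linear speed of case below 0.03 m/s and angular speed of case below 0.5 rad/s); the robot touches nothing.
It fails at once if the case is lifted off the shelf (its origin more than 15 mm above the shelf) (z of case in the frame of sill above 0.015 m).
It fails at once if the case itself is shoved against the flap (more than 3 N between them while the case is still level on the shelf) (contact force between case and flap above 3 N and z of case in the frame of sill above -0.002 m).
It fails at once if a bystander (the tan folding knife, the pale case, the scissors, the whetstone, the pen pot, the calculator) is displaced by more than 20 mm (distance of any of tan_knife, pale_case, scissors, whetstone, pen_pot, calculator from where it was at the start of the episode above 0.02 m).
It also fails if it takes over 40 s, if anything falls off the work surface, if the arm or the gripper's body presses on something with over 40 N, if the wrist force passes 120 N, or if a joint passes its speed limit or range.

## Working session

There is one attempt and no reset: what is moved stays moved. The work goes in short steps, Python scripts to look and compute and a tool call to move; the robot and the scene stay as the last step left them, time stands still between calls to the robot, and variables do not carry over. Pictures are saved under pics/ and viewed, and the job is handed in when it is done.

Besides the shell and the picture viewer there is one more tool, called after "Request:" as name(argument=value, ...) on one line, values as JSON. play_rows: Moves the arm, as the interface text tells. Its arguments: {"type":"object","properties":{"targets":{"type":"array","items":{"type":"number"}},"grip_force":{"type":"number"}},"required":["targets"]}

```bash
mkdir -p pics; ls
python3 - <<'E'
from plant import r
import cv2,json
s=r.sense();print(s)
for n in("scene","top","wrist"):
    im=r.get_image(n);cv2.imwrite(f"pics/{n}0.png",im[:,:,::-1])
    i=r.camera_info(n);print(n,i)
print(r.tip_reach)
E
```

```text
pics
{'time_s': 0.0, 'joint_positions': array([-1.31448864e+00,  5.28469054e-01,  1.43394476e+00, -2.71823273e-05,
        1.18139101e+00, -1.78527272e-01]), 'qvel': array([ 2.69890673e-04,  4.22745987e-05, -6.63521829e-05,  2.10922475e-03,
       -1.50597105e-03, -1.09138691e-03]), 'tau': array([-3.53633543e-03, -4.42363644e+01, -1.78027833e+01, -4.53900520e-04,
        8.43055575e-03, -4.78518004e-06]), 'tool_pos': array([ 0.26311041, -0.5661396 ,  0.24431831]), 'ee_rot': array([-1.73796675,  1.56858401,  1.83847122]), 'force': array([-0.17190127,  1.11090912,  0.81396788]), 'torque': array([-0.00832805, -0.04786893, -0.00085692]), 'opening': 0.08571966392086143}
scene {'fx': 480.7906611228103, 'fy': 480.7906611228103, 'cx': 322.4601375692673, 'cy': 199.63583889123183, 'distortion': array([0.00559203, 0.        , 0.        , 0.        , 0.        ]), 'extrinsics': array([[-0.45536136,  0.46344722, -0.76017282,  1.62434791],
       [ 0.89000109,  0.25932631, -0.37503057,  0.51203103],
       [ 0.02332594, -0.84732906, -0.53055571,  0.87288375],
       [ 0.        ,  0.        ,  0. 
[... 331 characters left out ...]
.00306358, -0.02729116],
       [-0.002061  , -0.05176461, -0.99865719,  1.4397486 ],
       [ 0.        ,  0.        ,  0.        ,  1.        ]])}
wrist {'fx': 323.2322201307904, 'fy': 323.2322201307904, 'cx': 318.7901034950199, 'cy': 196.7285026305204, 'distortion': array([-0.04686705,  0.        ,  0.        ,  0.        ,  0.        ]), 'mount': array([[ 2.77188806e-04, -2.59700348e-01,  9.65689211e-01,
        -1.28529867e-01],
       [ 9.99999961e-01,  9.89079514e-05, -2.60438207e-04,
         1.13206634e-03],
       [-2.78784486e-05,  9.65689246e-01,  2.59700366e-01,
        -6.54641030e-02],
       [ 0.00000000e+00,  0.00000000e+00,  0.00000000e+00,
         1.00000000e+00]])}
0.014
```

View pics/scene0.png

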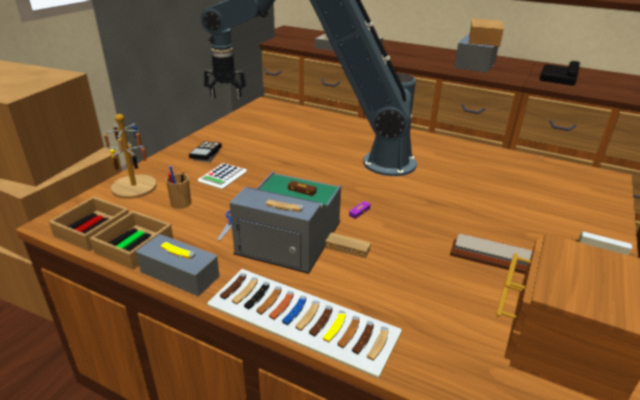

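View pics/top0.png

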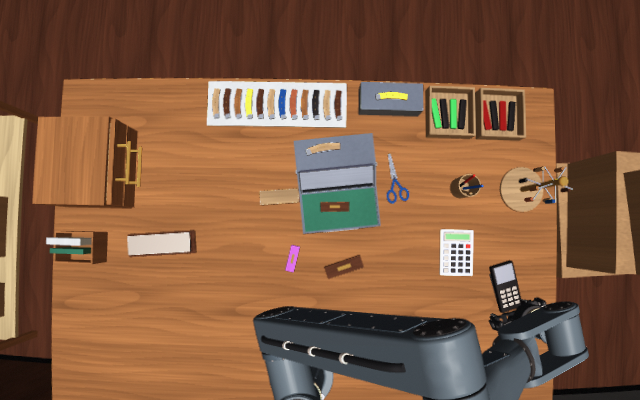

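View pics/wrist0.png

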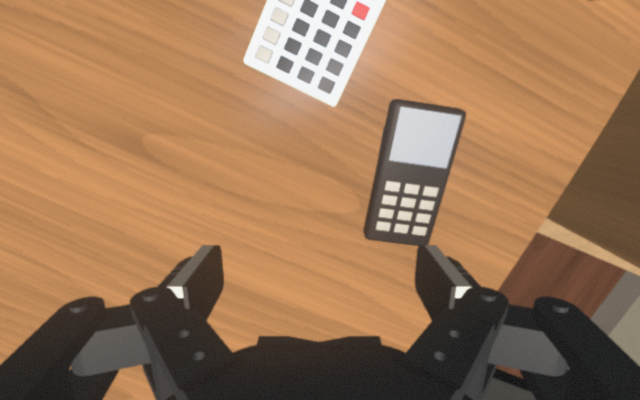

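The top picture shows three case-like things: a dark case with a brass strip on the green shelf (335,207), a longer dark case on the counter (344,267), and a purple one (292,258). The one on the shelf fits the description, so I'll check it in a crop.

Run:
```python
import cv2
im=cv2.imread("pics/top0.png")[125:285,255:415]
cv2.imwrite("pics/crop0.png",cv2.resize(im,(800,800),interpolation=cv2.INTER_CUBIC)[:600] if 0 else cv2.resize(im,(600,600),interpolation=cv2.INTER_CUBIC))
im=cv2.imread("pics/scene0.png")[165:275,220:380]
cv2.imwrite("pics/crop1.png",cv2.resize(im,(800,550),interpolation=cv2.INTER_CUBIC))
```

```text
(no output)
```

View pics/crop0.png

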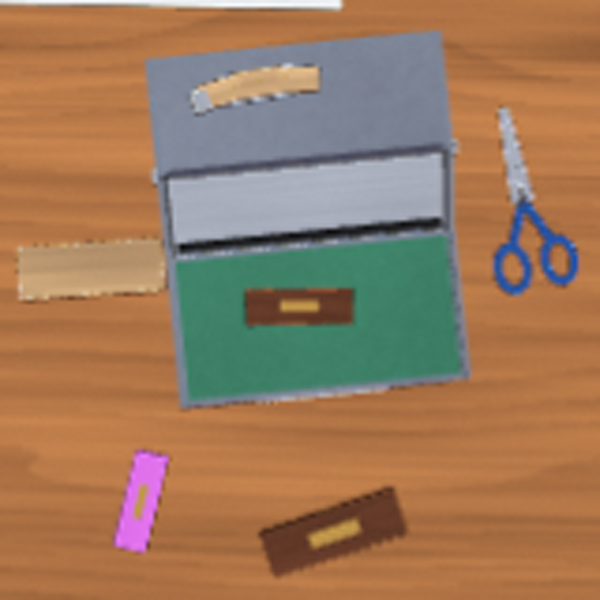

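View pics/crop1.png

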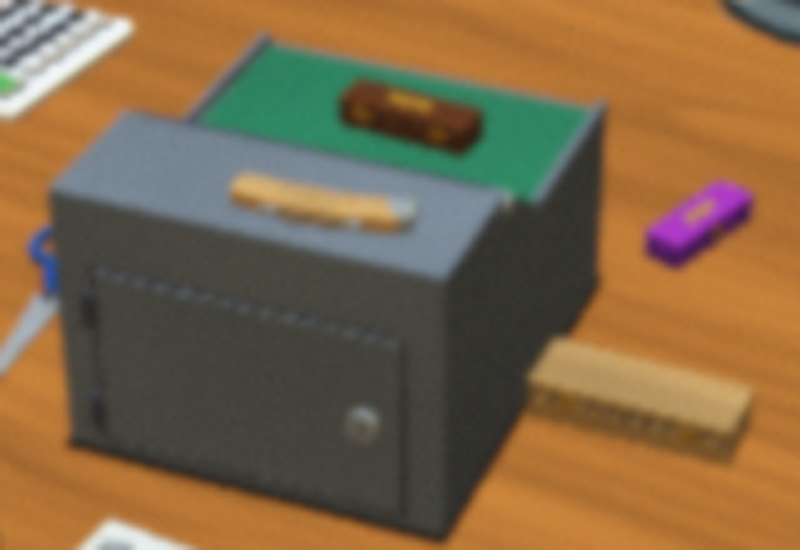

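The crop confirms it. The dark brass-strip case on the green shelf is the smaller non-purple one, at crop (245–353, 290–325). I'll measure it and the box.

```bash
cat > h.py <<'E'
import numpy as np,cv2
from scipy.spatial.transform import Rotation as Ro
def ray(info,uv,E=None):
    K=np.array([[info['fx'],0,info['cx']],[0,info['fy'],info['cy']],[0,0,1]])
    p=cv2.undistortPoints(np.array(uv,float).reshape(-1,1,2),K,info['distortion']).reshape(-1,2)
    E=info['extrinsics'] if E is None else E
    d=np.c_[p,np.ones(len(p))]@E[:3,:3].T
    return E[:3,3],d
def onz(info,uv,z,E=None):
    o,d=ray(info,uv,E); return o+d*((z-o[2])/d[:,2])[:,None]
def toolE(s):
    T=np.eye(4);T[:3,:3]=Ro.from_euler('xyz',s['ee_rot']).as_matrix();T[:3,3]=s['tool_pos'];return T
def proj(info,P,E=None):
    E=info['extrinsics'] if E is None else E
    K=np.array([[info['fx'],0,info['cx']],[0,info['fy'],info['cy']],[0,0,1]])
    Ei=np.linalg.inv(E)
    return cv2.projectPoints(np.array(P,float),cv2.Rodrigues(Ei[:3,:3])[0],Ei[:3,3],K,info['distortion'])[0].reshape(-1,2)
E
python3 - <<'E'
from plant import r
from h import *
i=r.camera_info("top")
f=lambda L:np.array(L)/3.75+[255-.4,125-.4]
a=onz(i,f([(175,262),(447,236),(465,380),(187,405)]),.13);print(a)
print(np.linalg.norm(np.diff(a,axis=0),axis=1))
b=onz(i,f([(245,290),(353,290),(353,324),(245,325)]),.15);print(b,np.linalg.norm(np.diff(b,axis=0),axis=1),b.mean(0))
c=onz(i,f([(147,60),(440,32)]),.176);print(c)
s=r.sense();T=toolE(s);print(T)
E
```

```text
[[ 0.57528667  0.00708777  0.13      ]
 [ 0.60020571 -0.20823482  0.13      ]
 [ 0.48630655 -0.22390159  0.13      ]
 [ 0.46249577 -0.00468775  0.13      ]]
[0.21675972 0.11497159 0.22050321]
[[ 0.5529186  -0.0483795   0.15      ]
 [ 0.55455193 -0.13250957  0.15      ]
 [ 0.52804821 -0.1329086   0.15      ]
 [ 0.52565402 -0.04888177  0.15      ]] [0.08414593 0.02650672 0.08406094] [ 0.54029319 -0.09066986  0.15      ]
[[ 0.72736537  0.03073273  0.176     ]
 [ 0.75396283 -0.19503465  0.176     ]]
[[-4.20919149e-04  4.21186813e-01 -9.06973810e-01  2.63154571e-01]
 [ 1.65769049e-03 -9.06972350e-01 -4.21186904e-01 -5.66320749e-01]
 [-9.99998537e-01 -1.68076749e-03 -3.16435345e-04  2.44538691e-01]
 [ 0.00000000e+00  0.00000000e+00  0.00000000e+00  1.00000000e+00]]
```

Request:
play_rows(targets=[-10, -12, -20, 0, 0, 0, 1, -5, -25, -40, 0, 0, 0, 1, -5, -25, -40, 0, 0, 0, 1, -5, -25, -40, 0, 0, 0, 1, -5, -25, -40, 0, 0, 0, 1, -5, -25, -40, 0, 0, 0, 1, -5, -25, -40, 0, 0, 0, 1, -5, -25, -40, 0, 0, 0, 1])

```text
time_s: 0.95
tool_pos: [0.4573, -0.2678, 0.2911]
ee_rot: [-2.906, 1.57, 0.671]
force: [1.5, -0.3, 0.5]
opening: 0.0851
```

Request:
play_rows(targets=[-10, -25, -40, 0, 0, 0, 1, -10, -25, -40, 0, 0, 0, 1, -10, -25, -40, 0, 0, 0, 1, 0, -8, -10, 0, 0, 0, 1, 0, 0, 0, -5, 0, 0, 1, 0, 0, 0, -5, 0, 0, 1, 0, 0, 0, -5, 0, 0, 1, 0, 0, 0, 0, 0, 0, 1])

```text
time_s: 1.75
tool_pos: [0.5388, -0.1402, 0.3203]
ee_rot: [-1.059, 1.57, 2.779]
force: [-0.1, 0.2, 0.1]
opening: 0.0857
```

Run:
```python
from plant import r
from h import *
s=r.sense();print(s['time_s'],s['tool_pos'],s['ee_rot'],s['opening'],toolE(s),s['force'])
np.save("T1.npy",toolE(s))
im=r.get_image("wrist");cv2.imwrite("pics/w1.png",im[:,:,::-1])
```

```text
1.75 [ 0.53880843 -0.14015908  0.32027412] [-1.05930928  1.5698265   2.77904262] 0.08567967673814064 [[-9.06779045e-04  6.41735256e-01 -7.66925706e-01  5.38808428e-01]
 [ 3.43956685e-04 -7.66925776e-01 -6.41735721e-01 -1.40159081e-01]
 [-9.99999530e-01 -8.45701728e-04  4.74703092e-04  3.20274117e-01]
 [ 0.00000000e+00  0.00000000e+00  0.00000000e+00  1.00000000e+00]] [-0.0555332   0.23560713  0.13795555]
```

View pics/w1.png

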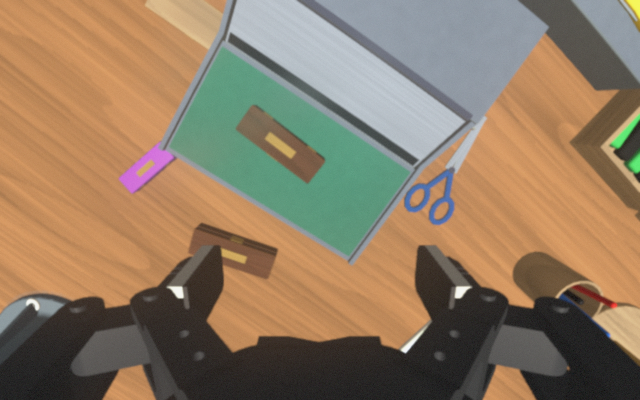

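The wrist picture shows the green shelf with its sill line from (225,44) to (413,170). The case is at (280,144). I'll enlarge it for corner measurement.

Run:
```python
import cv2
im=cv2.imread("pics/w1.png")[30:270,150:430]
cv2.imwrite("pics/w1c.png",cv2.resize(im,(700,600),interpolation=cv2.INTER_CUBIC))
```

```text
(no output)
```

View pics/w1c.png

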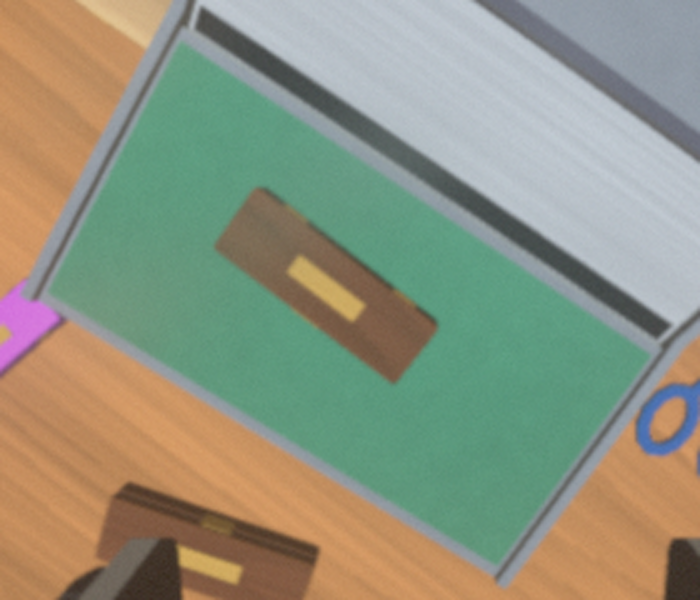

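Run:
```python
from plant import r
from h import *
i=r.camera_info("wrist");T=np.load("T1.npy");E=T@i['mount']
f=lambda L:(np.array(L)+.5)/2.5+[150-.5,30-.5]
a=onz(i,f([(190,28),(658,344),(503,580),(37,300)]),.13,E);print(a)
print(np.linalg.norm(np.diff(a,axis=0),axis=1))
b=onz(i,f([(258,191),(434,329),(393,382),(217,247)]),.15,E);print(b,np.linalg.norm(np.diff(b,axis=0),axis=1),b.mean(0))
ya=[np.arctan2(-(p-q)[0],(p-q)[1]) for p,q in((a[0],a[1]),(a[3],a[2]),(b[0],b[1]),(b[3],b[2]))];print(ya)
yaw=np.mean(ya[:2]);sill=(a[0]+a[1])/2;R=np.array([[np.cos(yaw),-np.sin(yaw)],[np.sin(yaw),np.cos(yaw)]])
print(sill,a.mean(0)+.06*np.r_[R[:,0],0]); print(((b-sill)[:,:2]@R), (b.mean(0)-sill)[:2]@R)
# compare cameras
t=r.camera_info("top")
print((proj(t,np.r_[a,b])-[254.6,124.6])*3.75)
```

```text
[[ 0.58218417  0.00631707  0.13      ]
 [ 0.60738342 -0.20667683  0.13      ]
 [ 0.48997417 -0.22742007  0.13      ]
 [ 0.46214836 -0.00526008  0.13      ]]
[0.21447938 0.11922757 0.22389582]
[[ 0.55422768 -0.05146557  0.15      ]
 [ 0.55653458 -0.13189765  0.15      ]
 [ 0.53113359 -0.13301222  0.15      ]
 [ 0.52890433 -0.05185574  0.15      ]] [0.08046516 0.02542543 0.0811871 ] [ 0.54270005 -0.0920578   0.15      ]
[np.float64(0.11776233136439702), np.float64(0.12460236661956754), np.float64(0.02867345887548742), np.float64(0.027461831849595896)]
[ 0.59478379 -0.10017988  0.13      ] [ 0.59498251 -0.10100682  0.13      ]
[[-0.03436981  0.05325972]
 [-0.04180294 -0.02686137]
 [-0.06715239 -0.02489715]
 [-0.05955462  0.05593366]] [-0.05071994  0.01435872]
[[176.15382727 253.33264575]
 [445.14183883 226.95501779]
 [469.49008392 375.43800565]
 [187.71719212 405.45544303]
 [248.99378151 288.39860726]
 [352.25342991 287.44499647]
 [353.19319801 320.04199789]
 [248.89994447 320.89881417]]
```

Request:
play_rows(targets=[0, 0, 0, -5, 0, 0, 1, 0, -1, -8, 0, 0, 0, 1, 20, 0, 0, 0, 0, 0, 1, 40, 0, 0, 0, 0, 0, 1, 40, 0, 0, 0, 0, 0, 1, 30, 0, 0, 0, 0, 0, 1, 15, 0, 0, 0, 0, 0, 1, 0, 0, 0, 0, 0, 0, 1])

```text
time_s: 2.6
tool_pos: [0.543, -0.1334, 0.1728]
ee_rot: [-1.255, 1.565, 2.668]
force: [-0.2, 1.3, 0.2]
opening: 0.0855
```

```bash
cat > shot.py <<'E'
import sys
from plant import r
from h import *
SILL=np.array([.5945,-.1005]);Y=.117
def box(p): 
    R=np.array([[np.cos(Y),-np.sin(Y)],[np.sin(Y),np.cos(Y)]]);return (np.asarray(p)[...,:2]-SILL)@R
if __name__=="__main__":
    s=r.sense();T=toolE(s);n=sys.argv[1]
    print(s['time_s'],s['tool_pos'],'box',box(s['tool_pos']),'jaw box deg',np.degrees(np.arctan2(T[1,1],T[0,1])-Y),s['opening'],s['force'])
    np.save(f"T{n}.npy",T)
    a=r.get_image("wrist");b=r.get_image("scene");cv2.imwrite(f"pics/w{n}.png",a[:,:,::-1])
    c=cv2.resize(b[140:270,200:400],(800,520),interpolation=cv2.INTER_CUBIC);cv2.imwrite(f"pics/s{n}.png",c[:,:,::-1])
E
python3 shot.py 2
```

```text
2.6 [ 0.54299271 -0.13336914  0.17279524] box [-0.05499207 -0.02663181] jaw box deg -51.94537151668977 0.08549097100283355 [-0.1684103   1.26021703  0.19101794]
```

View pics/w2.png

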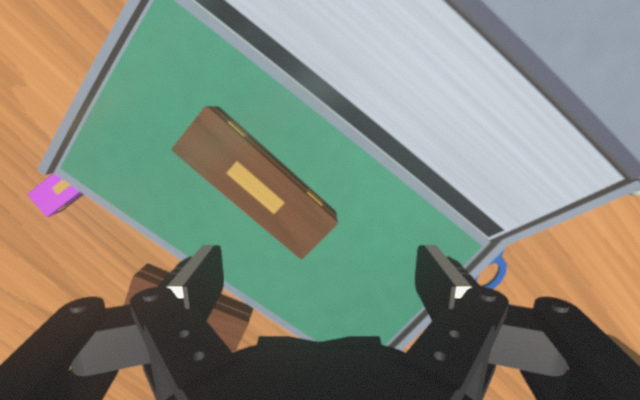

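View pics/s2.png

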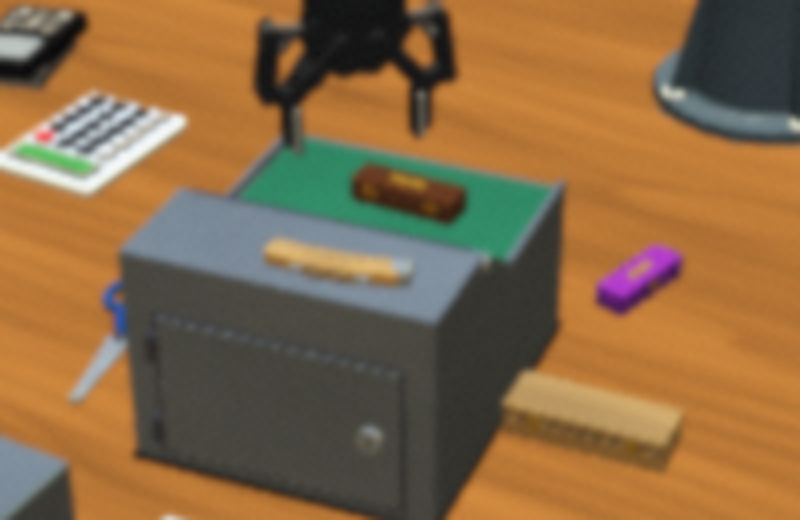

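Request:
play_rows(targets=[10, 0, 0, 0, 0, 0, 1, 10, 0, 0, 0, 0, 0, 1, 5, 0, 0, 0, 0, 0, 1, 2, 0, 0, 0, 0, 0, 1, 1, 0, 0, 0, 0, 0, 1, 1, 0, 0, 0, 0, 0, 1, 0, 0, 0, 0, 0, 0, 1, 0, 0, 0, 0, 0, 0, 1])

```text
time_s: 3.5
tool_pos: [0.5446, -0.1345, 0.1465]
ee_rot: [1.932, 1.57, -0.426]
force: [-0.4, 0.7, -0.1]
opening: 0.0857
```

```bash
python3 shot.py 3
```

```text
3.5 [ 0.54464943 -0.13452308  0.1465107 ] box [-0.05348138 -0.02797126] jaw box deg -51.7918567552381 0.08568773319432518 [-0.4176169   0.70581136 -0.11660697]
```

View pics/w3.png

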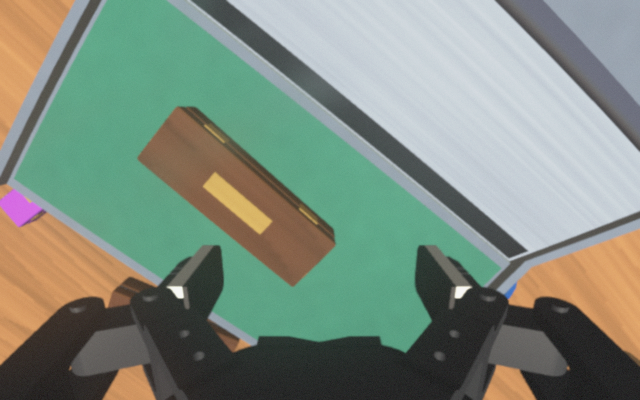

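View pics/s3.png

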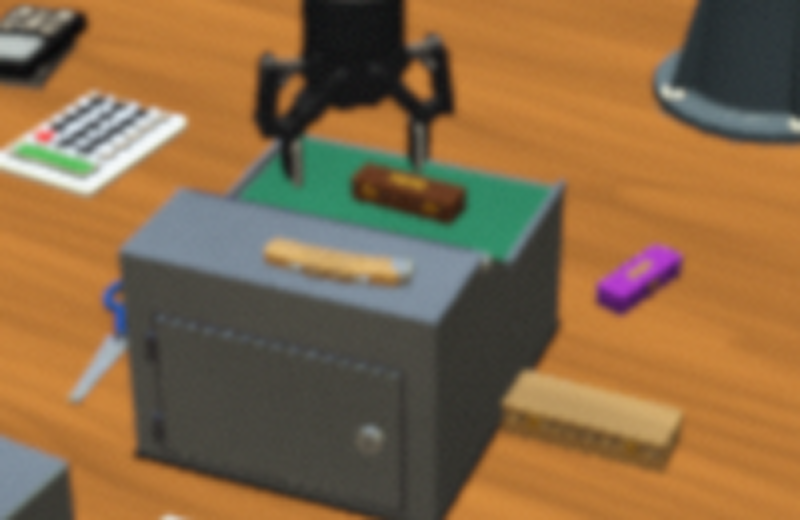

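Request:
play_rows(targets=[1, 0, 0, 0, 0, 0, 1, 1, 0, 0, 0, 0, 0, 1, 1, 0, 0, 0, 0, 0, 1, 1, 0, 0, 0, 0, 0, 1, 1, 0, 0, 0, 0, 0, 1, 1, 0, 0, 0, 0, 0, 1, 0, 0, 0, 0, 0, 0, 1, 0, 0, 0, 0, 0, 0, 1])

```text
time_s: 4.4
tool_pos: [0.5445, -0.1344, 0.1403]
ee_rot: [-1.065, 1.571, 2.86]
force: [-1.0, 0.4, 0.5]
opening: 0.0854
```

Request:
play_rows(targets=[1, 0, 0, 0, 0, 0, 1, 1, 0, 0, 0, 0, 0, 1, 1, 0, 0, 0, 0, 0, 1, 1, 0, 0, 0, 0, 0, 1, 0, 0, 0, 0, 0, 0, 1, 0, 0, 0, 0, 0, 0, 1, 0, 0, 0, 0, 0, 0, 1, 0, 0, 0, 0, 0, 0, 1])

```text
time_s: 5.2
tool_pos: [0.5445, -0.1345, 0.1364]
ee_rot: [1.945, 1.571, -0.413]
force: [-0.3, 0.6, -1.0]
opening: 0.0852
```

```bash
python3 shot.py 4
```

```text
5.2 [ 0.54454285 -0.13446331  0.13637707] box [-0.05358026 -0.02789945] jaw box deg -51.78942445740272 0.08521584457110526 [-0.32087677  0.56801717 -0.96615995]
```

View pics/w4.png

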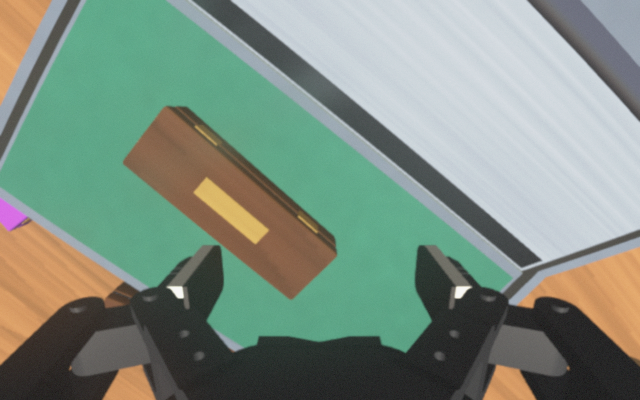

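View pics/s4.png

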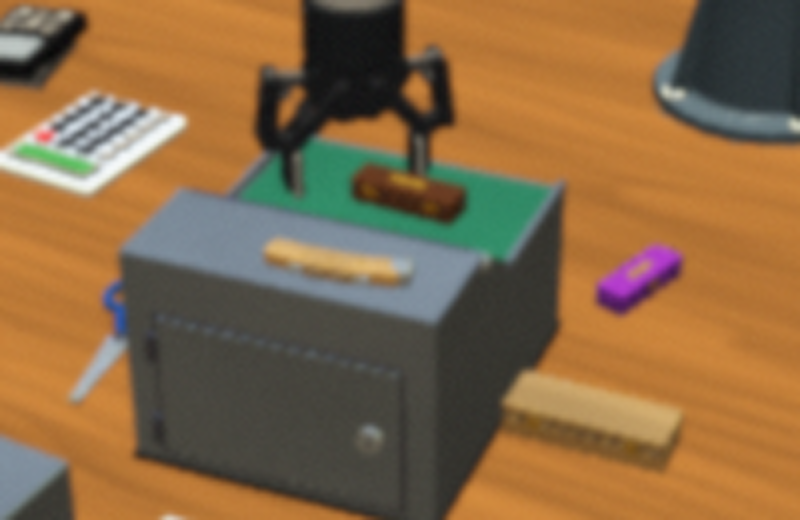

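Request:
play_rows(targets=[0, 2.5, -3.1, 0, 0, 0, 1, 0, 2.5, -3.1, 0, 0, 0, 1, 0, 2.5, -3.1, 0, 0, 0, 1, 0, 2.5, -3.1, 0, 0, 0, 1, 0, 2.5, -3.1, 0, 0, 0, 1, 0, 2.5, -3.1, 0, 0, 0, 1, 0, 2.5, -3.1, 0, 0, 0, 1, 0, 0, 0, 0, 0, 0, 1])

```text
time_s: 6.1
tool_pos: [0.5718, -0.1312, 0.1361]
ee_rot: [-1.146, 1.569, 2.78]
force: [-3.4, -0.1, 2.3]
opening: 0.0855
```

```bash
python3 shot.py 5
```

```text
6.1 [ 0.5718212  -0.13124368  0.13607411] box [-0.02611256 -0.02788613] jaw box deg -51.791266581626985 0.08547591957915258 [-3.44210659 -0.05095806  2.34495194]
```

View pics/w5.png

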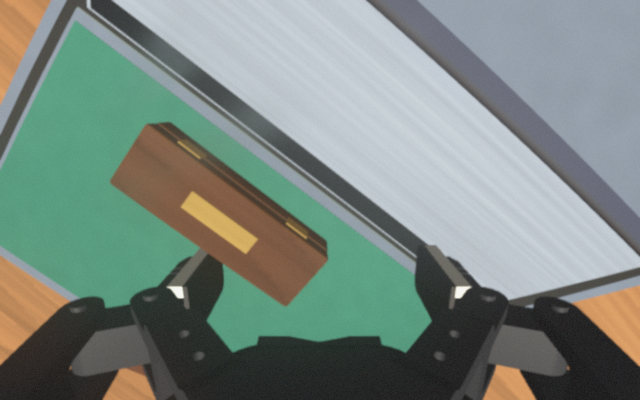

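View pics/s5.png

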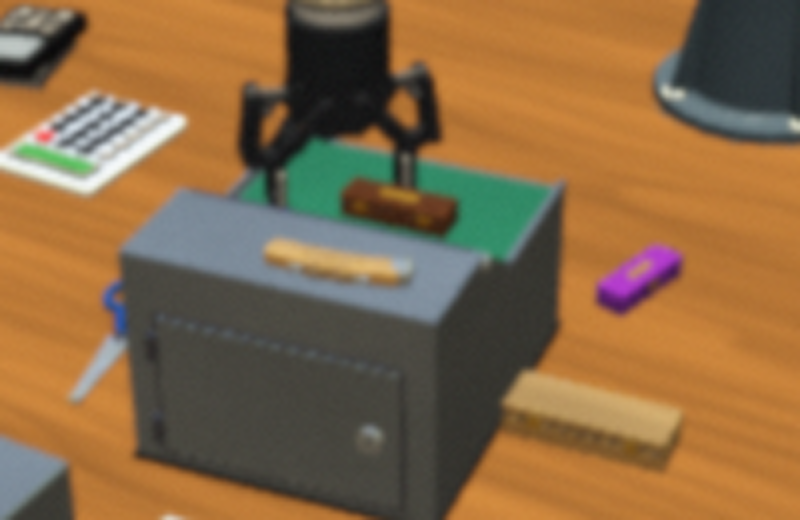

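```bash
cat > meas.py <<'E'
import sys
from shot import *
def case(n,uv,z=.15):
    i=r.camera_info("wrist");E=np.load(f"T{n}.npy")@i['mount']
    b=box(onz(i,uv,z,E));print(np.round(b*1000,1),'centre',np.round(b.mean(0)*1000,1))
    for p,q in((b[0],b[1]),(b[3],b[2])):print('yaw',np.arctan2(-(p-q)[0],(p-q)[1]),np.linalg.norm(p-q))
E
python3 - <<'E'
from meas import *
case(5,[(149,127),(325,258),(289,305),(112,183)])
case(4,[(167,107),(335,253),(292,299),(124,162)])
i=r.camera_info("wrist");E=np.load("T5.npy")@i['mount']
print(box(onz(i,[(90,8),(415,262)],.13,E))*1000)
E
```

```text
[[-15.6  55.3]
 [-16.4 -24.5]
 [-41.8 -26.1]
 [-41.9  56. ]] centre [-28.9  15.2]
yaw -0.010020606807177895 0.07984118983292039
yaw 0.00029809912616818134 0.08213292383673189
[[-33.4  53.9]
 [-39.9 -26.4]
 [-66.5 -25.5]
 [-59.7  56.3]] centre [-49.9  14.6]
yaw -0.08182614000095967 0.08050083837110761
yaw -0.08260567124747091 0.08211473159498385
[[  1.83278442 105.68219852]
 [  0.13661226 -64.59914342]]
```

Request:
play_rows(targets=[0, -1, -3, 0, 0, 0, 1, 0, 0.5, -2.8, 0, 0, 0, 1, 0, 1.5, -2.2, 0, 0, 0, 1, 0, 1.5, -2, 0, 0, 0, 1, 0, 1.5, -2, 0, 0, 0, 1, 0, 0.5, -0.6, 0, 0, 0, 1, 0, 0, 0, 0, 0, 0, 1, 0, 0, 0, 0, 0, 0, 1])

```text
time_s: 7.0
tool_pos: [0.5837, -0.1253, 0.1359]
ee_rot: [-1.266, 1.569, 2.66]
force: [-4.8, -0.9, 0.3]
opening: 0.0855
```

```bash
python3 shot.py 6
```

```text
7.0 [ 0.58365544 -0.12529901  0.13592244] box [-0.01366529 -0.02336354] jaw box deg -51.78592405583259 0.0854901394637706 [-4.78535752 -0.85623618  0.27219788]
```

View pics/w6.png

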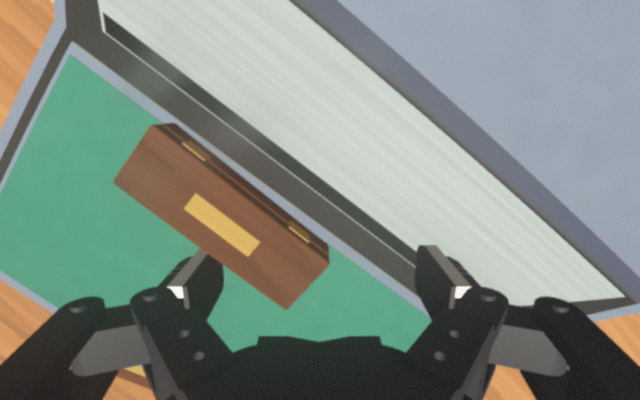

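View pics/s6.png

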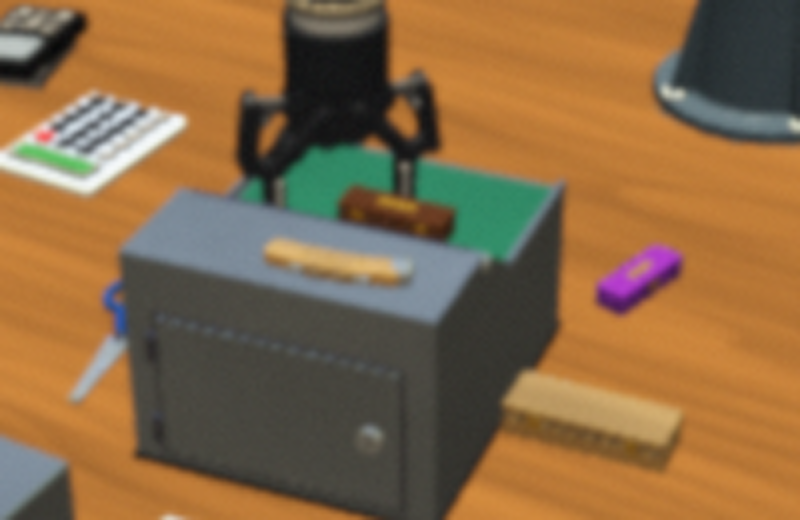

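Run:
```python
from meas import *
case(6,[(153,126),(328,264),(288,309),(115,182)])
i=r.camera_info("wrist");E=np.load("T6.npy")@i['mount']
o,d=ray(i,[(104,20),(400,245)],E)
for th in(.1,.15,.2,.25,.3,.35):
    a=np.radians(35)+th;z=.13+.042-.073*np.sin(a);print(th,60-73*np.cos(a),box(o+d*((z-o[2])/d[:,2])[:,None])*1000)
```

```text
[[ -1.9  58.8]
 [ -5.2 -22.5]
 [-31.  -22.4]
 [-28.3  59.8]] centre [-16.6  18.4]
yaw -0.03981619082555181 0.08135331289685081
yaw -0.033569712785316674 0.08216301824376133
0.1 4.680775147840052 [[ 12.85209679 106.98793383]
 [ 13.6240736  -51.57107019]]
0.15 7.1305049407437195 [[ 12.36031319 108.74593485]
 [ 13.1472031  -52.87612561]]
0.2 9.712380937394755 [[ 11.89140129 110.42217533]
 [ 12.69251075 -54.12048593]]
0.25 12.419949792416567 [[ 11.44653314 112.01246554]
 [ 12.26113303 -55.3010409 ]]
0.3 15.246443993746212 [[ 11.02682068 113.51283058]
 [ 11.85414815 -56.41483976]]
0.35 18.184798777890066 [[ 10.63331297 114.91952033]
 [ 11.47257338 -57.45909858]]
```

Request:
play_rows(targets=[0, 1.9, -2.4, 0, 0, 0, 1, 0, 1.9, -2.4, 0, 0, 0, 1, 0, 1.9, -2.4, 0, 0, 0, 1, 0, 1.9, -2.4, 0, 0, 0, 1, 0, 1.9, -2.4, 0, 0, 0, 1, 0, 1.9, -2.4, 0, 0, 0, 1, 0, 0, 0, 0, 0, 0, 1, 0, 0, 0, 0, 0, 0, 1])

```text
time_s: 7.9
tool_pos: [0.5999, -0.1228, 0.1349]
ee_rot: [-1.116, 1.563, 2.809]
force: [-6.8, 0.3, -0.9]
opening: 0.0855
```

```bash
python3 shot.py 7
```

```text
7.9 [ 0.59986636 -0.12275468  0.13494611] box [ 0.00273181 -0.02272897] jaw box deg -51.79832976025302 0.0854710351362272 [-6.82376985  0.3016943  -0.87416718]
```

View pics/w7.png

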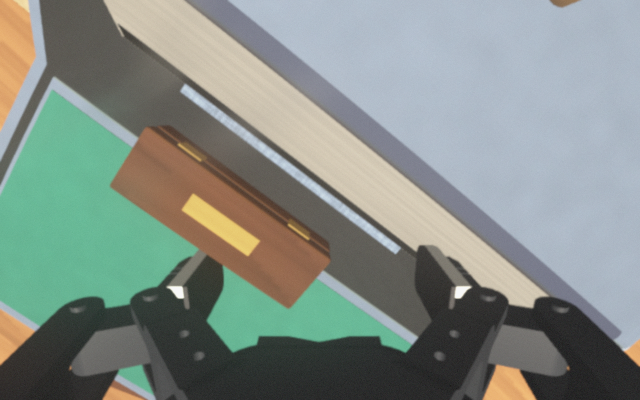

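View pics/s7.png

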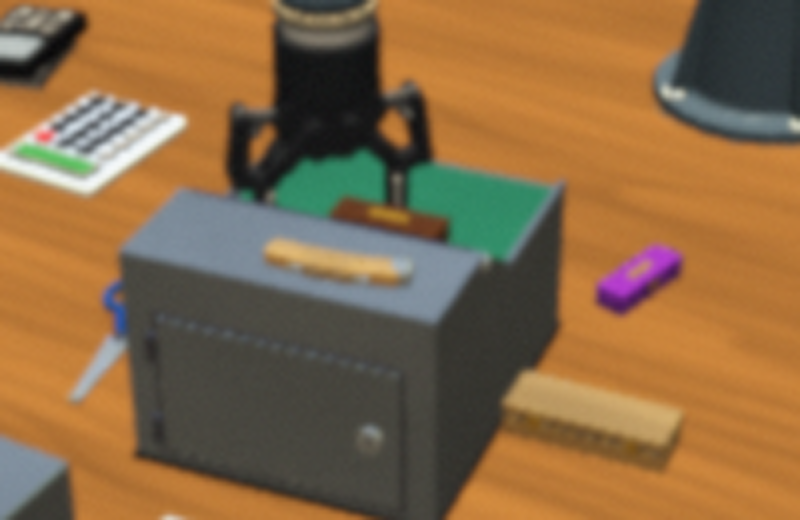

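Request:
play_rows(targets=[0, 2.4, -2.3, 4.5, 0, 0, 1, 0, 2.4, -2.2, 4.5, 0, 0, 1, 0, 2.4, -2.2, 4.5, 0, 0, 1, 0, 0, 0, 0, 0, 0, 1, 0, 0, 0, 0, 0, 0, 1, 0, 0, 0, 0, 0, 0, 1, 0, 0, 0, 0, 0, 0, 1, 0, 0, 0, 0, 0, 0, 1])

```text
time_s: 8.8
tool_pos: [0.6099, -0.1231, 0.1354]
ee_rot: [-1.075, 1.564, 2.615]
force: [-7.0, 2.3, 1.3]
opening: 0.0858
```

```bash
python3 shot.py 8
```

```text
8.8 [ 0.60992519 -0.123105    0.13535478] box [ 0.01268097 -0.02425109] jaw box deg -65.3032813241362 0.0857685307268337 [-6.96136863  2.26316973  1.29993131]
```

View pics/w8.png

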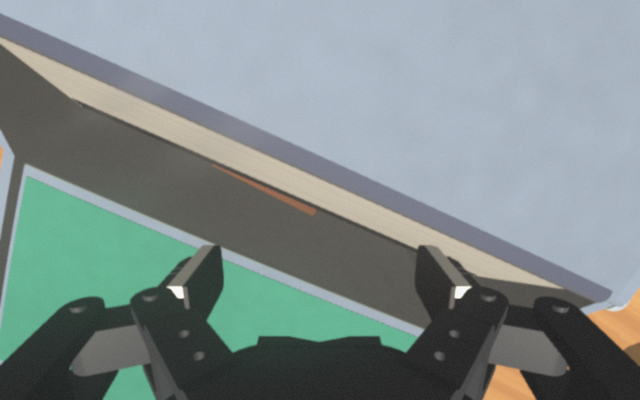

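View pics/s8.png

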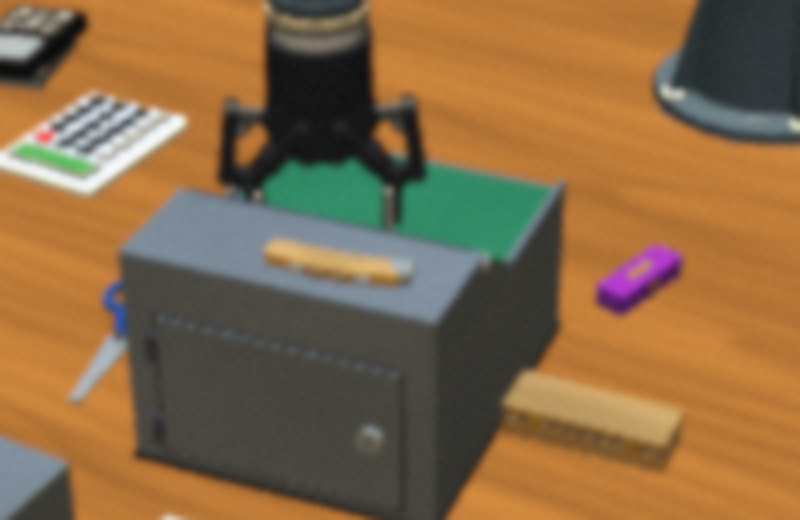

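Run:
```python
from meas import *
i=r.camera_info("wrist");E=np.load("T8.npy")@i['mount']
for z in(.034,.026,.10):
    b=box(onz(i,[(208,165),(316,213)],z,E))*1000;print(z,b,np.linalg.norm(b[0]-b[1]))
```

```text
0.034 [[  3.76364509  59.35318465]
 [  3.44333284 -26.67827848]] 86.03205942610518
0.026 [[  1.34449502  61.36771472]
 [  1.0130251  -27.66054476]] 89.02887654237813
0.1 [[ 23.72163313  42.7333116 ]
 [ 23.49337165 -18.57458168]] 61.30831821685338
```

Request:
play_rows(targets=[0, -2, 4.5, 0, 0, 0, 1, 0, -4.2, 9.1, 0, 0, 0, 1, 0, -4.2, 9.1, 0, 0, 0, 1, 0, -4.2, 9.1, 0, 0, 0, 1, 0, -4.2, 9.1, 0, 0, 0, 1, 0, -4.2, 9.1, 0, 0, 0, 1, 0, -4.2, 9.1, 0, 0, 0, 1, 0, 0, 0, 0, 0, 0, 1])

```text
time_s: 9.7
tool_pos: [0.5457, -0.1322, 0.1359]
ee_rot: [-0.993, 1.568, 2.696]
force: [0.2, -0.2, 0.2]
opening: 0.0855
```

Request:
play_rows(targets=[-10, 0, 0, 0, 0, 0, 1, -25, 0, 0, 0, 0, 0, 1, -30, 0, 0, 0, 0, 0, 1, -30, 0, 0, 0, 0, 0, 1, -30, 0, 0, 0, 0, 0, 1, -15, 0, 0, 0, 0, 0, 1, 0, 0, 0, 0, 0, 0, 1, 0, 0, 0, 0, 0, 0, 1])

```text
time_s: 10.5
tool_pos: [0.5479, -0.1323, 0.2765]
ee_rot: [2.276, 1.57, -0.317]
force: [-0.9, 0.1, 0.1]
opening: 0.0851
```

```bash
python3 shot.py 9
```

```text
10.5 [ 0.54785155 -0.13230239  0.27654526] box [-0.05004192 -0.02613954] jaw box deg -65.27840502229472 0.08509727813967481 [-0.8587581   0.08505398  0.1318486 ]
```

View pics/w9.png

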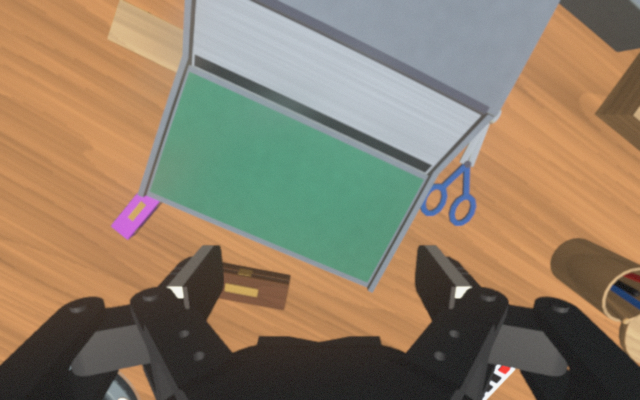

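View pics/s9.png

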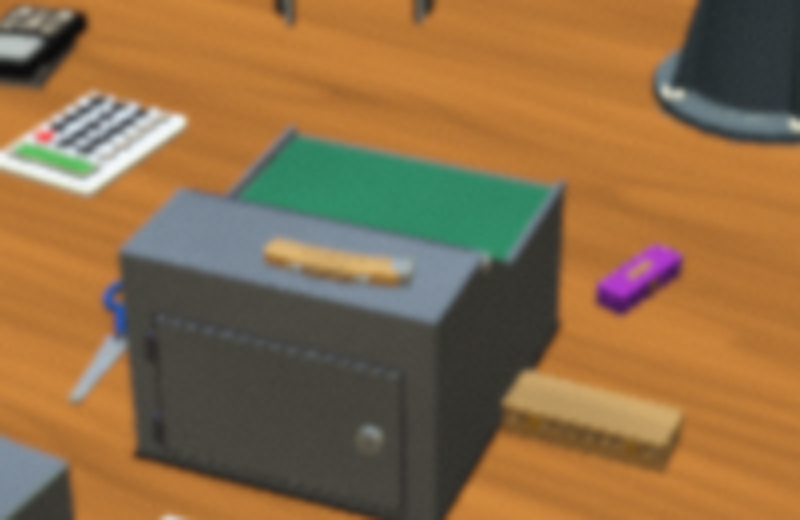

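The shelf is empty and the dark slit at the sill, (195,60) to (430,170), looks the same as at the start, so the flap is shut. The knife, scissors and pale case haven't moved. Handing in.

Run:
```python
from plant import r
print(r.finish_job(), r.sense()['time_s'])
```

```text
the job is handed in; nothing more can be done
the job is handed in; nothing more can be done
```

The case is in the drop box's well, the flap is shut, and I've handed the job in; no verdict is reported.

**What I did:** I held the jaws diagonally, with one fingertip leading into the mouth on the right of the case and the other behind the case. The leading finger opened the flap to about 0.24 rad while the case's centre was still 16.6 mm before the sill. I then advanced and pivoted about that finger. The other finger pushed the case over the sill, and I drew the hand out and raised it.

**Last checks:**
- **Case in the well:** before I withdrew, a brown edge showed under the flap. Taken at well-floor height it measures about 86 mm, against the case's 84 mm. I could not see the case once the flap shut.
- **Flap:** in the last picture the slit at the sill looks the same as at the start. I did not measure the final angle.
- **Bystanders:** the tan knife, scissors and pale case look unmoved. I did not look at the whetstone, pen pot or calculator closely at the end, but the hand never came near them.
- **Hand and forces:** the hand was clear above the shelf, with force readings below 1 N. The highest reading I saw was about 7 N, while holding the flap open. The run took about 10.6 s.

No check failed or disagreed.

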